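# Seat a spray pump on a perfume bottle with the hand screw press

## Robot

A 7-joint arm with a two-finger parallel gripper is mounted at the origin on a cart in front of the work surface, level with it; the furniture and walls round the work are solid. World frame = base frame: x ahead of the robot, y to its left, z up, the work surface at z = 0. Lengths are in m, angles in rad, forces in N, time in s.
With the tool pointing down it reaches from about 0.4 to 0.875 m from the base axis. Payload 6.5 kg.
Tool frame: the origin (TCP) lies on the centre line of the jaws, within the pads' length; the fingertips stand 14 mm ahead of it and the grasp point (between the pads) lies 5 mm behind it (tcp_to_tips is the distance from the TCP to the fingertips, in m); z points along the fingers, y is the line along which they close (so a half turn about z gives the same grasp; the last joint's range is limited). The gripper opens to 88 mm and grips with 3 to 60 N. Pads are 18 mm wide; open, the fingers measure 123 mm over their backs; the gripper's body (75 mm by 187 mm) begins 45 mm behind the grasp point.
Start: joints at [-1.184, 0.536, -0.004, 1.538, 0.003, 1.067, -0.071], TCP at [0.284, 0.584, 0.253] pointing down, gripper open.
Joint ranges: [-2.7, 2.7], [-0.37, 2.16], [-1.27, 1.26], [0.24, 2.4], [-1.31, 4.45], [0.19, 1.91], [-2.76, 2.76]. Speed limits (rad/s): [2.39, 2.39, 3.14, 3.14, 3.14, 3.14, 3.14].

## Interface

Orientations are given as a rotation vector (axis times angle).
In Python, from bench import * gives the robot as it stands.
- The arm moves only by the shell command python3 -m creep 'ROWS'. ROWS is JSON, a list of rows, each a list of 3 entries, a list of its own where there are three numbers: the shift along the tool's x, y, z in cm, then the turn, a rotation vector about the tool's x, y, z in rad, then the finger opening in cm, from 0 to 8.81. In form: [[[dx, dy, dz], [wx, wy, wz], hand], ...]. A call has 1 to 12 rows; each row shifts and turns the commanded pose from where the row before left it, along the tool's axes as they then stand; what a row does not reach is not made up. A row lasts 1/8 s, in which the tool goes at most 62.5 mm and 10.7 degrees, less where a joint would pass 70% of its speed; a pose out of reach is approached as far as the arm can. A call with a gripper value outside its range is refused whole. The fingers move at their own pace and stop on an object; the grip force is fixed at half the most. Time passes only in rows, so rows that do not move let the fingers close. It gives the time, the measured TCP pose, the force, the opening and the grip force at its end, in the units of the state.
- state(): the state, without advancing time (a new reading comes with each control period).
- grab_frame(name): name is "scene" or "top" or "wrist"; returns a dict with "pixels" (400x640x3 uint8, red, green, blue), "range_z" (400x640 float32, m along the optical axis (not along the pixel's ray), 0 where there is no reading), "fx", "fy", "cx", "cy" (pixels), "R" (3x3) and "t" (3): a world point X has camera coordinates R X + t; the wrist camera has in their place "hand_eye" (4x4, takes a point from camera to tool coordinates, whose origin is the TCP and whose axes are the flange's). Camera axes: x right, y down, z forward; pixel columns grow to the right and rows downward; lengths in m; the calibration is good to about 2 mm. A picture is of the moment at which its call begins: read the wrist's pose just before it.
- job_done(): hands the job in; it is judged then, once.
The state is a dict: "clock": time; "joints": joint angles; "qd": joint speeds; "joint_efforts": joint torques, N m; "ee_pos": TCP position; "eef_rot": TCP orientation; "force": force on the tool from outside, world axes, zero at the start; "wrist_torque": the same for the moment, N m; "grip_width": finger opening in m; "finger_force": force on a finger pad.
Only numpy, scipy, OpenCV 4.12 (cv2) and the standard library are available. Lean on these libraries where they do the work, as an engineer would, in place of code of your own. Each camera call takes 0.05 s, during which the arm holds its last target. There are 200 camera calls.

## Task

Push the arm of the small screw press round with one finger, clockwise seen from above, until the press comes down on its depth stop and the metal pump collar is pushed home on the neck of the amber bottle. Then push the arm back the other way until the ram is all the way up again, and leave it there. Do not grip or force the arm, do not touch the bottle in the press, and leave it in its nest and the finished bottles, beaker and carrier bottle where they stand.

Things in the scene. Friction and masses are not known exactly. Their poses are not given: they have to be found in the camera images.
- press: Grey C-frame bench press, fixed. Origin on the screw axis at bench level, z up, x towards the column at the back. Base plate x -60 to 110 mm, y +-50 mm, 14 mm thick; column x 61 to 103 mm. Top of the head (46 mm wide, boss radius 27 mm) is 151 mm above the bench: no part of the frame is higher, only the screw (radius 16 mm at its brass stop ring) and the arm are.
- press_arm (a joint): Turn of the arm, rad. 0 = ram fully up (upper stop); grows clockwise seen from above; 3.14 (half a turn) = brass ring down on the head, the hard depth stop. Screw: arm and ram sink 6.4 mm per rad, 20 mm in all. Stays where left. Turning takes 2 to 3 N at 85 mm from the axis, 2 N more while the collar moves. The die meets the collar at about 2.0 to 2.3 rad.
- press_hub (a point): Centre of the arm on the screw axis, at the height of the arm's centreline: 200 mm above the bench when the ram is up, 180 mm at the depth stop. Hub radius 17 mm, its top 15 mm above the centreline.
- red_ball (a point): Centre of the red ball (28 mm) on one end of the arm, 118 mm from the axis. The arm is a level straight steel bar 12 mm in diameter, through the axis from ball to ball; it can be pushed from either side anywhere 25 to 100 mm from the axis, with free space above and at least 29 mm from its centreline down to the press head.
- black_ball (a point): Centre of the black ball (diameter 28 mm) on the other end of the arm, 118 mm from the axis.
- collar (a joint): How far the pump collar has been pushed down the bottle neck, m. Starts at 0 to 0.002 (8 to 6 mm of bare amber neck show under it); the press's full stroke brings it to about 0.0075, just above the glass shoulder, where friction (25 N) keeps it.
- bottle: Amber glass bottle, 34 mm diameter, paper label, standing loose in the black nest ring on the press base under the ram; origin at the centre of its underside (20 mm above the bench), z up; 64 mm high to the top of the neck, 75 mm to the top of the raised metal collar, with a white stem 7 mm long on it that enters the die.
- finished_1: Finished amber bottle (34 mm diameter, 67 mm to the top of its collar), standing loose on the bench to the left of the press; origin at the centre of its underside. Leave it.
- finished_2: A second finished bottle like it, beside the first. Leave it.
- beaker: Plastic beaker 46 mm diameter, 58 mm high, loose near the front edge of the bench; origin at the centre of its underside. Leave it.
- carrier_bottle: Pale greyish bottle with a blue cap, 56 mm diameter, 116 mm high, loose behind the press; origin at the centre of its underside. Leave it.
Things that resemble listed ones, but are neither listed nor needed, are in the scene too. Leave any blue or purple look-alike of the bottle alone.

How it is judged:
On the way:
1. the press is down on its depth stop and the pump collar is pushed home on the neck (value of joint collar above 0.0065 m and value of joint press_arm above 3 rad), for 0.1 s.
At the end, for the whole second after the job is handed in: The collar has been pushed down at least 6.5 mm (home), the arm is back within 0.25 rad (14 degrees) of the upper stop and at rest, and the bottle stands upright in its nest, within 6 mm of the screw axis (value of joint collar above 0.0065 m and value of joint press_arm below 0.25 rad and velocity of joint press_arm between -0.05 and 0.05 rad/s and horizontal distance between bottle and press below 0.006 m and height (world z) of bottle below 0.023 m and angle between bottle's own z axis and vertical below 0.06 rad and linear speed of bottle below 0.01 m/s); the robot touches nothing.
It fails at once if the bottle in the press is touched by the fingers or the arm of the robot (contact force between any of the fingers, the arm and bottle above 0.5 N).
It fails at once if the bottle is lifted out of its nest (height (world z) of bottle above 0.027 m).
It fails at once if a finished bottle, the beaker or the carrier bottle is moved more than 15 mm (distance of any of finished_1, finished_2, beaker, carrier_bottle from where it was at the start of the episode above 0.015 m).
It fails at once if the press is squeezed or forced with more than 60 N by the fingers (contact force between the fingers and press above 60 N).
It also fails if it takes over 67 s, if anything falls off the work surface, if the arm or the gripper's body presses on something with over 40 N, if the wrist force passes 120 N, or if a joint passes its speed limit or range.

## Working session

There is one attempt and no reset: what is moved stays moved. The work goes in short steps, Python scripts to look and compute and a shell command to move; the robot and the scene stay as the last step left them, time stands still between calls to the robot, and variables do not carry over. Pictures are saved under pics/ and viewed, at most 10 in all, crops included, and the job is handed in when it is done.

```bash
mkdir -p pics; cat > h.py <<'E'
from bench import *
import numpy as np, cv2
from scipy.spatial.transform import Rotation as Ro
def cloud(f):
    z=f["range_z"]; v,u=np.indices(z.shape)
    P=np.stack([(u-f["cx"])/f["fx"]*z,(v-f["cy"])/f["fy"]*z,z],-1)
    return (P-np.array(f["t"]))@np.array(f["R"])
def save(n,im): cv2.imwrite("pics/"+n,im[:,:,::-1])
E
python3 - <<'E'
from h import *
s=state(); print(s)
for n in("scene","top"):
    f=grab_frame(n); save(n+"1.png",f["pixels"]); np.savez(n+".npz",**f)
    print(n,f["fx"],f["cx"],f["cy"],-np.array(f["R"]).T@f["t"])
E
```

```text
{'clock': 0.0, 'joints': array([-1.18419592,  0.53719787, -0.00440718,  1.53883652,  0.00260529,
        1.0673057 , -0.07120687]), 'qd': array([-3.57846273e-05, -1.08938002e-03, -1.32129908e-03,  1.10417569e-03,
       -6.56020072e-04, -1.01032902e-03, -9.40807584e-04]), 'joint_efforts': array([ 2.17218003e-04, -5.70981109e+01,  9.90818515e-01, -2.51603490e+01,
       -5.62807533e-02,  1.80035352e-02,  1.50621299e-04]), 'ee_pos': array([0.28414316, 0.58395876, 0.25183309]), 'eef_rot': array([-7.05079345e-01, -3.06119600e+00,  2.70881095e-03]), 'force': array([ 0.08431373, -0.02168974,  1.15809858]), 'wrist_torque': array([ 0.02425198,  0.02691792, -0.02342954]), 'finger_force': 0.0, 'grip_width': 0.08827369148129491}
scene 437.27638382588356 316.18464365905504 198.24060744244085 [ 0.09441021 -0.3801156   0.54696665]
top 477.6648365054389 318.60147520660695 200.04476311732464 [0.34133848 0.3450416  1.13369545]
```

View pics/scene1.png

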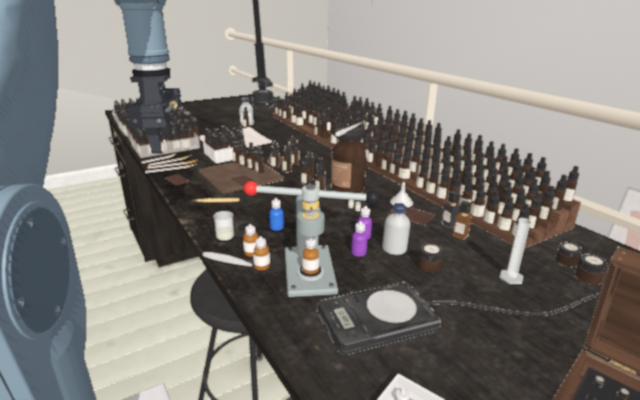

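View pics/top1.png

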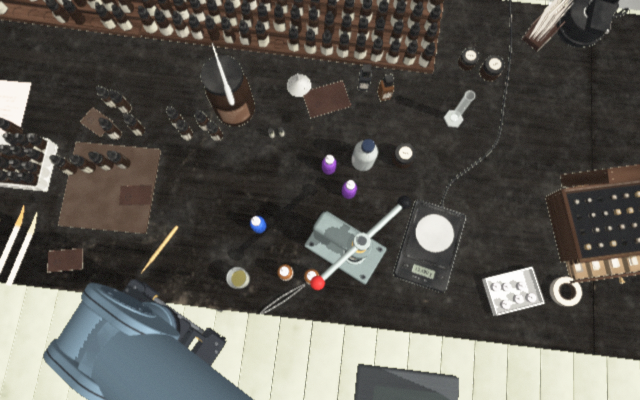

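The scene view shows the press with its red ball at (251,188). In the top view the red ball is at (317,283), the hub at (361,243) and the black ball at (403,203). The finished bottles are at (285,272) and (311,277), and the column is on the upper-left side of the hub.

```bash
python3 - <<'E'
from h import *
for n,pts in(("top",dict(hub=(361,243),fin1=(285,272),fin2=(311,277),beak=(237,278),carr=(366,150))),("scene",dict(hub=(309,190)))):
    f=np.load(n+".npz"); P=cloud(f); im=f["pixels"].astype(int)
    m=(im[...,0]>150)&(im[...,1]<60)&(im[...,2]<60)
    nl,l,st,c=cv2.connectedComponentsWithStats(m.astype(np.uint8)); k=1+st[1:,4].argmax()
    print(n,"red",c[k],st[k],np.median(P[l==k],0))
    for k,(u,v) in pts.items(): print(k,P[v,u],np.median(P[v-3:v+4,u-3:u+4].reshape(-1,3),0))
    bar=(P[...,2]>.19)&(P[...,2]<.222)&(P[...,0]>.25)&(P[...,0]<.7)&(P[...,1]<.48)&(P[...,1]>.05)
    Q=P[bar]; print("bar",len(Q),Q.min(0),Q.max(0),Q.mean(0)); 
    d=Q[:,:2]-Q[:,:2].mean(0); w,V=np.linalg.eigh(d.T@d); print(V[:,1],np.ptp(d@V[:,1]),np.degrees(np.arctan2(V[1,1],V[0,1])), Q[(d@V[:,1]).argmin()],Q[(d@V[:,1]).argmax()])
f=np.load("top.npz");C=-f["R"].T@f["t"]
def ray(u,v,z):
    d=f["R"].T@np.array([(u-f["cx"])/f["fx"],(v-f["cy"])/f["fy"],1]); return C+d*(z-C[2])/d[2]
for a in((361,243,.215),(317,283,.2),(403,203,.2)): print(ray(*a))
# base plate
P=cloud(f); b=(P[...,2]>.008)&(P[...,2]<.02)&(f["pixels"].astype(int).min(-1)>70)
b[:, :300]=0;b[:,390:]=0;b[:205]=0;b[290:]=0
Q=P[b][:,:2].astype(np.float32); print(len(Q),cv2.minAreaRect(Q))
E
```

```text
top red [313.25714286 282.57142857] [311 277   7  13  35] [0.39027661 0.35923273 0.20588192]
hub [0.4749655  0.27612847 0.21431654] [0.4749655  0.27612847 0.21156165]
fin1 [0.41252748 0.42613631 0.06405226] [0.41252748 0.42613631 0.06466282]
fin2 [0.40829941 0.3674483  0.06580438] [0.4074312 0.3674483 0.0671325]
beak [0.38911322 0.53850308 0.01417729] [0.38852254 0.53771891 0.01583101]
carr [0.70170881 0.27758285 0.1081125 ] [0.70097695 0.27763507 0.11172103]
bar 1097 [0.37792404 0.18528812 0.19051828] [0.58153972 0.36566628 0.21583326] [0.47720456 0.27675924 0.20431895]
[-0.75562531  0.65500411] 0.2621454172900268 139.08003830798748 [0.58050929 0.19042248 0.20037961] [0.38276201 0.36251692 0.2022711 ]
scene red [249.4 193. ] [244 189  13   7  20] [0.38700436 0.34329282 0.1918701 ]
hub [0.47453367 0.26779455 0.20907864] [0.47450835 0.26744786 0.20895527]
bar 1134 [0.37816433 0.18338462 0.19007553] [0.58047633 0.35867594 0.21458322] [0.48115239 0.26753667 0.20171704]
[-0.75603998  0.65452543] 0.26198346453435156 139.11632440763555 [0.57822716 0.18648201 0.19465224] [0.38077972 0.35867594 0.19931583]
[0.47486616 0.2761797  0.215     ]
[0.38988084 0.35175805 0.2       ]
[0.56710514 0.19937062 0.2       ]
1375 ((0.45917028188705444, 0.3121389150619507), (0.16935083270072937, 0.16910427808761597), 64.3712158203125)
```

```bash
python3 -m creep '[[[-2,-1.5,0],[0,0,0],6],[[-3,-2.2,0],[0,0,0],5],[[-3,-2.2,0],[0,0,0],4.5],[[-3,-2.2,0],[0,0,0],4.5],[[-3,-2.2,0],[0,0,0],4.5],[[-3,-2.2,0],[0,0,0],4.5],[[-3,-2.2,0],[0,0,0],4.5],[[-3,-2.2,0],[0,0,0],4.5],[[-1.2,-0.8,0],[0,0,0],4.5],[[0,0,0],[0,0,0],4.5]]'
python3 - <<'E'
from h import *
s=state(); R=Ro.from_rotvec(s["eef_rot"]).as_matrix(); print(s["ee_pos"],R.round(3),s["joints"].round(2),s["force"])
f=grab_frame("top"); save("top2.png",cv2.resize(f["pixels"][150:330,220:460],None,fx=3,fy=3))
f=grab_frame("wrist"); save("w2.png",f["pixels"])
z=f["range_z"]; v,u=np.indices(z.shape)
P=np.stack([(u-f["cx"])/f["fx"]*z,(v-f["cy"])/f["fy"]*z,z,np.ones_like(z)],-1)@f["hand_eye"].T
W=P[...,:3]@R.T+s["ee_pos"]
im=f["pixels"].astype(int)
m=(z>0)&(W[...,2]>.185)&(W[...,2]<.222); Q=W[m]; print(len(Q),Q.min(0),Q.max(0))
m=m&(im[...,0]>140)&(im[...,1]<70); print("red",m.sum(),W[m].mean(0) if m.any() else 0, W[m].max(0) if m.any() else 0)
# hub: fit bar line
d=Q[:,:2]-np.median(Q[:,:2],0); w,V=np.linalg.eigh(d.T@d); print(V[:,1],np.median(Q,0))
E
```

```text
clock: 1.35
ee_pos: [0.4247, 0.3194, 0.2527]
eef_rot: [-0.707, -3.061, -0.0]
force: [-0.5, -0.0, 0.3]
grip_width: 0.0448
finger_force: 0.0
[0.424662   0.31940126 0.25267514] [[-0.899  0.438 -0.   ]
 [ 0.438  0.899  0.   ]
 [ 0.     0.    -1.   ]] [-0.78  0.33  0.07  1.86 -0.03  0.95  0.41] [-0.49960123 -0.03533954  0.34821837]
3904 [0.37860904 0.24283891 0.18908763] [0.51408504 0.36581412 0.21435316]
red 1273 [0.39078822 0.35216546 0.20758246] [0.40563402 0.36552745 0.21289677]
[-0.7596358   0.65034871] [0.42173429 0.32592521 0.20401304]
```

View pics/w2.png

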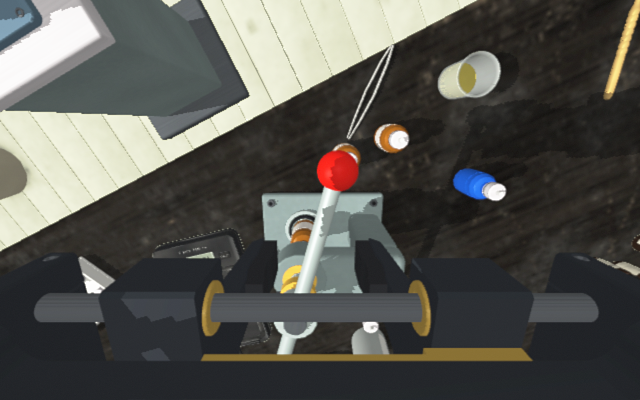

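The wrist view shows the bar running from the red ball at (337,170) up between the two open fingers at about (265,270) and (370,270). I'll lower so the fingers stand on either side of the bar, then take up most of the slack on the pushing side.

```bash
python3 -m creep '[[[0,0,1],[0,0,0],4.5],[[0,0,1.1],[0,0,0],4.5],[[0,0,1],[0,0,0],4.5],[[0,0,1],[0,0,0],4.5],[[0,0,1],[0,0,0],4.5],[[0,0,0],[0,0,0],4.5],[[-0.15,0.6,0],[0,0,0],4.5],[[-0.15,0.6,0],[0,0,0],4.5],[[0,0,0],[0,0,0],4.5]]'
cat > q.py <<'E'
from h import *
H=np.array([.478,.2755])
s=state(); R=Ro.from_rotvec(s["eef_rot"]).as_matrix(); p=s["ee_pos"]
d=R.T@np.r_[H-p[:2],0]; print("hub in tool cm",(100*d).round(2),"R",np.hypot(*d[:2]).round(4),"z",p[2].round(4),"az",np.degrees(np.arctan2(*(p[:2]-H)[::-1])).round(1),"yaw y",np.degrees(np.arctan2(R[1,1],R[0,1])).round(1),"q",s["joints"].round(2),"F",s["force"].round(1))
f=grab_frame("scene"); P=cloud(f); 
f2=grab_frame("top"); P2=cloud(f2)
for n,f,P in(("scene",f,P),("top",f2,P2)):
    im=f["pixels"].astype(int); m=(im[...,0]>130)&(im[...,1]<70)&(im[...,2]<70)&(P[...,2]>.15)
    if m.sum()>5:
        c=np.median(P[m],0); print(n,"red",m.sum(),c.round(3),"ang",np.degrees(np.arctan2(*(c[:2]-H)[::-1])).round(1))
    if m.sum()<=5: print(n,"no red")
    save(f"{n}_{s['clock']:.1f}.png",cv2.resize(f["pixels"][100:300,200:460],None,fx=3,fy=3))
E
python3 q.py
```

```text
clock: 2.58
ee_pos: [0.433, 0.3296, 0.202]
eef_rot: [0.705, 3.061, 0.001]
force: [0.2, 0.1, 0.2]
grip_width: 0.045
finger_force: 0.0
hub in tool cm [-6.41 -2.9  -0.  ] R 0.0704 z 0.202 az 129.7 yaw y 64.1 q [-0.78  0.42  0.06  1.87 -0.03  0.85  0.41] F [0.2 0.1 0.2]
scene red 111 [0.389 0.343 0.203] ang 142.6
top red 123 [0.389 0.353 0.208] ang 139.0
```

```bash
python3 -m creep '[[[-0.32,0.63,0.06],[0,0,0.1],4.5],[[-0.32,0.63,0.06],[0,0,0.1],4.5],[[-0.32,0.63,0.06],[0,0,0.1],4.5],[[-0.32,0.63,0.06],[0,0,0.1],4.5],[[-0.32,0.63,0.06],[0,0,0.1],4.5],[[-0.32,0.63,0.06],[0,0,0.1],4.5]]'; python3 q.py
```

```text
clock: 3.42
ee_pos: [0.4697, 0.3455, 0.1979]
eef_rot: [-1.581, -2.712, 0.002]
force: [-3.2, 1.4, 2.4]
grip_width: 0.0451
finger_force: 1.6
hub in tool cm [-6.5  -2.73 -0.  ] R 0.0705 z 0.1979 az 96.8 yaw y 29.5 q [-0.86  0.49  0.2   1.78 -0.12  0.89 -0.09] F [-3.2  1.4  2.4]
scene red 105 [0.431 0.377 0.202] ang 114.9
top red 143 [0.436 0.384 0.205] ang 111.1
```

```bash
python3 -m creep '[[[-0.31,0.64,0.06],[0,0,0.1],4.5],[[-0.31,0.64,0.06],[0,0,0.1],4.5],[[-0.31,0.64,0.06],[0,0,0.1],4.5],[[-0.31,0.64,0.06],[0,0,0.1],4.5],[[-0.31,0.64,0.06],[0,0,0.1],4.5],[[-0.31,0.64,0.06],[0,0,0.1],4.5],[[-0.31,0.64,0.06],[0,0,0.1],4.5],[[-0.31,0.64,0.06],[0,0,0.1],4.5],[[-0.31,0.64,0.06],[0,0,0.1],4.5],[[-0.31,0.64,0.06],[0,0,0.1],4.5]]'; python3 q.py
```

```text
clock: 4.78
ee_pos: [0.5335, 0.3214, 0.192]
eef_rot: [-2.685, -1.627, -0.001]
force: [-1.5, 5.4, -2.0]
grip_width: 0.0452
finger_force: 1.8
hub in tool cm [-6.64 -2.79 -0.01] R 0.072 z 0.192 az 39.6 yaw y -27.6 q [-0.93  0.59  0.45  1.69 -0.31  0.93 -0.84] F [-1.5  5.4 -2. ]
scene red 37 [0.553 0.361 0.195] ang 48.8
top red 75 [0.55  0.373 0.198] ang 53.7
```

```bash
python3 -m creep '[[[-0.32,0.64,0.07],[0,0,0.1],4.5],[[-0.32,0.64,0.07],[0,0,0.1],4.5],[[-0.32,0.64,0.07],[0,0,0.1],4.5],[[-0.32,0.64,0.07],[0,0,0.1],4.5],[[-0.32,0.64,0.07],[0,0,0.1],4.5],[[-0.32,0.64,0.07],[0,0,0.1],4.5],[[-0.32,0.64,0.07],[0,0,0.1],4.5],[[-0.32,0.64,0.07],[0,0,0.1],4.5],[[-0.32,0.64,0.07],[0,0,0.1],4.5],[[-0.32,0.64,0.07],[0,0,0.1],4.5]]'; python3 q.py
```

```text
clock: 6.12
ee_pos: [0.5477, 0.2544, 0.1858]
eef_rot: [-3.135, -0.142, -0.007]
force: [4.2, 5.6, -3.0]
grip_width: 0.045
finger_force: 3.4
hub in tool cm [-6.75 -2.74 -0.02] R 0.0728 z 0.1858 az -16.9 yaw y -84.8 q [-1.    0.63  0.7   1.76 -0.49  0.93 -1.57] F [ 4.2  5.6 -3. ]
scene red 35 [0.596 0.253 0.183] ang -10.7
top no red
```

```bash
python3 -m creep '[[[-0.32,0.66,0.07],[0,0,0.1],4.5],[[-0.32,0.66,0.07],[0,0,0.1],4.5],[[-0.32,0.66,0.07],[0,0,0.1],4.5],[[-0.32,0.66,0.07],[0,0,0.1],4.5],[[-0.32,0.66,0.07],[0,0,0.1],4.5],[[-0.16,0.33,0.03],[0,0,0.05],4.5]]'; python3 q.py
```

```text
clock: 6.98
ee_pos: [0.531, 0.2313, 0.1834]
eef_rot: [-3.043, 0.7, -0.023]
force: [27.6, 34.8, -21.2]
grip_width: 0.0454
finger_force: 21.2
hub in tool cm [-6.7  -1.66 -0.03] R 0.069 z 0.1834 az -39.8 yaw y -115.9 q [-1.08  0.63  0.84  1.84 -0.6   0.91 -1.99] F [ 27.6  34.8 -21.2]
scene red 45 [0.583 0.215 0.177] ang -29.8
top no red
```

```bash
python3 -m creep '[[[0.1,-0.4,0],[0,0,0],4.5],[[0,0,0],[0,0,0],4.5]]'; python3 q.py; ls -t pics | head -2
```

```text
clock: 7.32
ee_pos: [0.5314, 0.2316, 0.1832]
eef_rot: [-3.049, 0.699, -0.014]
force: [14.0, 23.3, -7.3]
grip_width: 0.0451
finger_force: 13.1
hub in tool cm [-6.72 -1.62 -0.01] R 0.0691 z 0.1832 az -39.4 yaw y -115.8 q [-1.08  0.64  0.84  1.84 -0.6   0.92 -1.99] F [14.  23.3 -7.3]
scene red 43 [0.583 0.215 0.176] ang -29.9
top no red
top_7.3.png
scene_7.3.png
```

```bash
python3 -m creep '[[[0.1,-0.3,0],[0,0,0],4.5],[[0,0,0],[0,0,0],4.5]]'; python3 q.py; python3 - <<'E'
from h import *
f=grab_frame("scene"); save("s3.png",cv2.resize(f["pixels"][160:300,230:400],None,fx=4,fy=4,interpolation=cv2.INTER_CUBIC))
P=cloud(f); im=f["pixels"].astype(int)
E
```

```text
clock: 7.68
ee_pos: [0.5317, 0.2318, 0.1831]
eef_rot: [-3.051, 0.701, -0.007]
force: [5.9, 16.9, 1.0]
grip_width: 0.0452
finger_force: 9.0
hub in tool cm [-6.74 -1.59  0.  ] R 0.0692 z 0.1831 az -39.1 yaw y -115.9 q [-1.08  0.64  0.84  1.83 -0.6   0.93 -1.99] F [ 5.9 16.9  1. ]
scene red 42 [0.584 0.215 0.177] ang -29.8
top no red
```

View pics/s3.png

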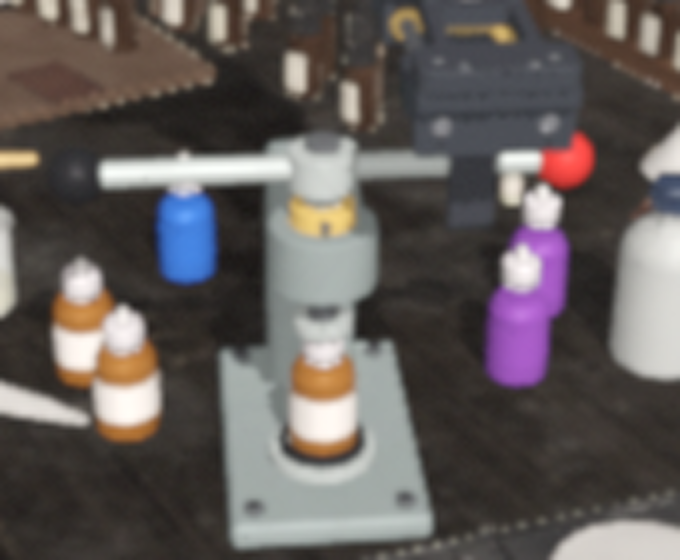

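```bash
ls pics
```

```text
s3.png
scene1.png
scene_2.6.png
scene_3.4.png
scene_4.8.png
scene_6.1.png
scene_7.0.png
scene_7.3.png
scene_7.7.png
top1.png
top2.png
top_2.6.png
top_3.4.png
top_4.8.png
top_6.1.png
top_7.0.png
top_7.3.png
top_7.7.png
w2.png
```

The scene crop shows the brass ring (320,215) sitting right on the head and the collar at (322,352) low on the bottle. The red ball is at (567,160) and the black ball at (75,172). I'll check the bar angle with numbers.

```bash
python3 - <<'E'
from h import *
H=np.array([.478,.2755])
for n in("scene","top"):
    f=grab_frame(n); P=cloud(f); im=f["pixels"].astype(int)
    r=np.hypot(P[...,0]-H[0],P[...,1]-H[1])
    m=(P[...,2]>.165)&(P[...,2]<.2)&(r>.04)&(r<.135)&(P[...,0]<H[0])
    Q=P[m]; a=np.degrees(np.arctan2(Q[:,1]-H[1],Q[:,0]-H[0])); k=(r[m]<.1)
    print(n,len(Q),"ang bar",np.median(a[k]),"ball",np.median(a[~k]),np.median(Q[k],0),np.median(Q[~k],0))
    if n=="scene":
        # same measurement as start picture
        f0=np.load("scene.npz");P0=cloud(f0); m=(P0[...,2]>.185)&(P0[...,2]<.22);r=np.hypot(P0[...,0]-H[0],P0[...,1]-H[1]);m&=(r>.04)&(r<.135)&(P0[...,0]<H[0]);Q=P0[m];a=np.degrees(np.arctan2(Q[:,1]-H[1],Q[:,0]-H[0]));k=r[m]<.1;print("start",np.median(a[k]),np.median(a[~k]),np.median(Q[k],0))
E
```

```text
scene 364 ang bar 156.54408950403004 ball 158.16795609582636 [0.41248987 0.3040127  0.18280575] [0.37230436 0.31802171 0.18487384]
start 140.5123274375794 142.43302074111878 [0.42440351 0.32006673 0.20062143]
top 353 ang bar 154.2341316204123 ball 154.2629543816416 [0.414818   0.30605688 0.18363344] [0.37365096 0.32534605 0.18809256]
```

```bash
python3 - <<'E'
from h import *
H=np.array([.478,.2755])
for nm,f in(("start",dict(np.load("scene.npz"))),("now",grab_frame("scene"))):
    im=f["pixels"]; hsv=cv2.cvtColor(im,cv2.COLOR_RGB2HSV); P=cloud(f)
    r=np.hypot(P[...,0]-H[0],P[...,1]-H[1])
    m=(hsv[...,0]>14)&(hsv[...,0]<32)&(hsv[...,1]>90)&(hsv[...,2]>120)&(r<.03)&(P[...,2]>.12)
    v,u=np.nonzero(m); print(nm,len(v),"rows",v.min(),v.max(),"cols",u.min(),u.max(),"z",P[m][:,2].min(),P[m][:,2].max())
    C=-f["R"].T@f["t"]; d=C[:2]-H; d/=np.hypot(*d)
    for z in(.151,.155,.160,.171):
        c=f["R"]@np.r_[H+.016*d,z]+f["t"]; print(z,(c[:2]/c[2]*f["fx"]+[f["cx"],f["cy"]]).round(1))
    # hub top height
    k=(r<.013)&(P[...,2]>.18); print("hub top",np.percentile(P[k][:,2],[50,90,98]))
    s=im[175:250,285:335]; save("z_"+nm+".png",cv2.resize(s,None,fx=8,fy=8,interpolation=cv2.INTER_NEAREST))
a=cv2.imread("pics/z_start.png");b=cv2.imread("pics/z_now.png");cv2.imwrite("pics/cmp.png",np.hstack([a,b])[:600,:800])
E
```

```text
start 136 rows 201 218 cols 303 318 z 0.1503349716576128 0.18094942084128882
0.151 [308.5 219.2]
0.155 [308.5 217.3]
0.16 [308.5 215. ]
0.171 [308.5 209.9]
hub top [0.20747891 0.21329677 0.21396291]
now 95 rows 209 217 cols 303 318 z 0.15213905139278616 0.16253036297621543
0.151 [308.5 219.2]
0.155 [308.5 217.3]
0.16 [308.5 215. ]
0.171 [308.5 209.9]
hub top [0.19280899 0.48491147 0.49171656]
```

View pics/cmp.png

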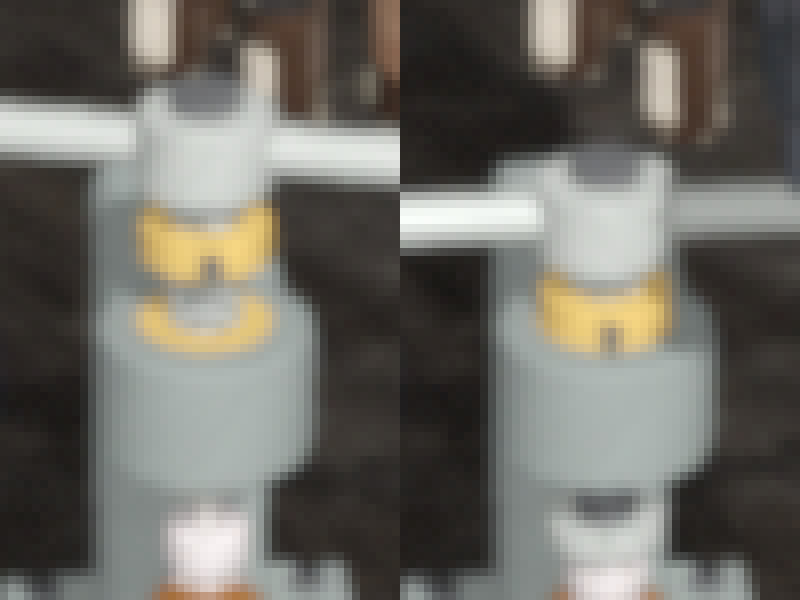

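The ring, at rows 275–350 in the right half, has come down onto the brass washer. The press also held rigidly against more than 40 N, so it is on its stop. The measured turn is about 165°, so the arm probably started a little past its upper stop. The return stroke will check this, because the two stops should be 180° apart. Now I push back with the other finger.

```bash
python3 -m creep '[[[0,-0.9,0],[0,0,0],4.5],[[0,-1,0],[0,0,0],4.5],[[0,-0.9,0],[0,0,0],4.5],[[0,0,0],[0,0,0],4.5]]'; python3 q.py
```

```text
clock: 8.48
ee_pos: [0.5416, 0.2497, 0.181]
eef_rot: [3.058, -0.716, -0.0]
force: [-0.4, 0.6, -0.0]
grip_width: 0.0449
finger_force: 0.0
hub in tool cm [-6.84  0.51 -0.  ] R 0.0686 z 0.181 az -22.1 yaw y -116.4 q [-1.08  0.68  0.84  1.78 -0.6   0.96 -2.03] F [-0.4  0.6 -0. ]
scene red 49 [0.582 0.215 0.177] ang -30.1
top no red
```

```bash
python3 -m creep '[[[0,-0.8,0],[0,0,0],4.5],[[-0.16,-0.68,-0.06],[0,0,-0.1],4.5],[[-0.16,-0.68,-0.06],[0,0,-0.1],4.5],[[-0.16,-0.68,-0.06],[0,0,-0.1],4.5],[[-0.16,-0.68,-0.06],[0,0,-0.1],4.5],[[-0.16,-0.68,-0.06],[0,0,-0.1],4.5],[[-0.16,-0.68,-0.06],[0,0,-0.1],4.5],[[-0.16,-0.68,-0.06],[0,0,-0.1],4.5],[[-0.16,-0.68,-0.06],[0,0,-0.1],4.5]]'; python3 q.py
```

```text
clock: 9.7
ee_pos: [0.5387, 0.3091, 0.1861]
eef_rot: [3.094, 0.532, -0.001]
force: [-0.4, -3.8, 1.8]
grip_width: 0.0451
finger_force: 1.8
hub in tool cm [-6.84  1.14  0.01] R 0.0694 z 0.1861 az 29.0 yaw y -70.5 q [-1.03  0.64  0.63  1.7  -0.45  0.95 -1.46] F [-0.4 -3.8  1.8]
scene red 86 [0.591 0.298 0.19 ] ang 11.4
top no red
```

```bash
python3 -m creep '[[[-0.15,-0.68,-0.06],[0,0,-0.1],4.5],[[-0.15,-0.68,-0.06],[0,0,-0.1],4.5],[[-0.15,-0.68,-0.07],[0,0,-0.1],4.5],[[-0.15,-0.68,-0.06],[0,0,-0.1],4.5],[[-0.15,-0.68,-0.07],[0,0,-0.1],4.5],[[-0.15,-0.68,-0.06],[0,0,-0.1],4.5],[[-0.15,-0.68,-0.07],[0,0,-0.1],4.5],[[-0.15,-0.68,-0.06],[0,0,-0.1],4.5],[[-0.15,-0.68,-0.07],[0,0,-0.1],4.5],[[-0.15,-0.68,-0.06],[0,0,-0.1],4.5],[[-0.15,-0.68,-0.07],[0,0,-0.1],4.5]]'; python3 q.py
```

```text
clock: 11.18
ee_pos: [0.4761, 0.3451, 0.1931]
eef_rot: [2.363, 2.068, 0.0]
force: [2.9, -3.9, -1.2]
grip_width: 0.0451
finger_force: 1.6
hub in tool cm [-6.87  1.11  0.01] R 0.0696 z 0.1931 az 91.5 yaw y -7.6 q [-0.98  0.52  0.37  1.78 -0.23  0.89 -0.64] F [ 2.9 -3.9 -1.2]
scene red 56 [0.493 0.386 0.197] ang 82.2
top no red
```

```bash
python3 -m creep '[[[-0.15,-0.68,-0.06],[0,0,-0.1],4.5],[[-0.15,-0.68,-0.06],[0,0,-0.1],4.5],[[-0.15,-0.68,-0.07],[0,0,-0.1],4.5],[[-0.15,-0.68,-0.06],[0,0,-0.1],4.5],[[-0.15,-0.68,-0.07],[0,0,-0.1],4.5],[[-0.15,-0.68,-0.06],[0,0,-0.1],4.5],[[-0.15,-0.68,-0.07],[0,0,-0.1],4.5],[[-0.15,-0.68,-0.06],[0,0,-0.1],4.5],[[-0.15,-0.68,-0.07],[0,0,-0.1],4.5],[[-0.15,-0.68,-0.06],[0,0,-0.1],4.5]]'; python3 q.py
```

```text
clock: 12.52
ee_pos: [0.4191, 0.313, 0.2001]
eef_rot: [1.083, 2.947, 0.004]
force: [3.7, -0.2, -0.8]
grip_width: 0.0451
finger_force: 1.5
hub in tool cm [-6.92  0.96  0.01] R 0.0698 z 0.2001 az 147.5 yaw y 49.7 q [-0.83  0.39  0.13  1.93 -0.07  0.82  0.2 ] F [ 3.7 -0.2 -0.8]
scene red 89 [0.39  0.347 0.2  ] ang 141.0
top red 140 [0.394 0.355 0.207] ang 136.6
```

```bash
python3 -m creep '[[[-0.07,-0.34,-0.03],[0,0,-0.05],4.5],[[-0.07,-0.34,-0.03],[0,0,-0.05],4.5],[[-0.07,-0.34,-0.03],[0,0,-0.05],4.5],[[0,0,0],[0,0,0],4.5]]'; python3 q.py
```

```text
clock: 13.12
ee_pos: [0.4138, 0.3038, 0.2008]
eef_rot: [0.863, 3.02, 0.002]
force: [1.8, 0.2, 0.2]
grip_width: 0.045
finger_force: 1.1
hub in tool cm [-6.94  1.    0.  ] R 0.0702 z 0.2008 az 156.2 yaw y 58.1 q [-0.8   0.37  0.1   1.95 -0.05  0.82  0.34] F [1.8 0.2 0.2]
scene red 109 [0.38  0.334 0.201] ang 149.0
top red 150 [0.383 0.344 0.208] ang 144.2
```

It has passed the starting angle (139°) without meeting a stop, as predicted. I continue.

```bash
python3 -m creep '[[[-0.07,-0.34,-0.03],[0,0,-0.05],4.5],[[-0.07,-0.34,-0.03],[0,0,-0.05],4.5],[[-0.07,-0.34,0],[0,0,-0.05],4.5],[[-0.03,-0.15,0],[0,0,-0.02],4.5],[[0,0,0],[0,0,0],4.5]]'; python3 q.py
```

```text
clock: 13.85
ee_pos: [0.41, 0.2923, 0.2014]
eef_rot: [0.599, 3.083, 0.002]
force: [2.6, 2.4, 2.1]
grip_width: 0.0451
finger_force: 1.6
hub in tool cm [-6.93  0.99  0.  ] R 0.07 z 0.2014 az 166.2 yaw y 68.0 q [-0.76  0.36  0.07  1.97 -0.03  0.81  0.51] F [2.6 2.4 2.1]
scene red 97 [0.374 0.317 0.202] ang 158.3
top red 115 [0.376 0.33  0.208] ang 152.0
```

```bash
python3 -m creep '[[[-0.05,-0.24,0],[0,0,-0.03],4.5],[[-0.05,-0.24,0],[0,0,-0.03],4.5],[[0,0,0],[0,0,0],4.5]]'; python3 q.py
```

```text
clock: 14.32
ee_pos: [0.4106, 0.2907, 0.2017]
eef_rot: [0.501, 3.097, 0.012]
force: [8.0, 13.1, -7.4]
grip_width: 0.045
finger_force: 7.9
hub in tool cm [-6.88  0.68  0.02] R 0.0691 z 0.2017 az 167.3 yaw y 71.6 q [-0.75  0.35  0.05  1.98 -0.03  0.8   0.57] F [ 8.  13.1 -7.4]
scene red 69 [0.374 0.317 0.198] ang 158.4
top red 96 [0.375 0.33  0.207] ang 152.3
```

The upper stop is reached: the force rises while the arm stays at about 153°, and the two stops are 180° apart. I centre the fingers on the bar and lift away.

```bash
python3 -m creep '[[[0,0.6,0],[0,0,0],4.5],[[0,0.6,0],[0,0,0],4.5],[[0,0.4,0],[0,0,0],4.5],[[0,0,0],[0,0,0],4.5],[[0,0,-0.8],[0,0,0],4.5],[[0,0,-2],[0,0,0],4.5],[[0,0,-2],[0,0,0],4.5],[[0,0,-2],[0,0,0],4.5],[[0,0,-1],[0,0,0],4.5],[[0,0,0],[0,0,0],4.5]]'; python3 q.py; python3 - <<'E'
from h import *
f=grab_frame("scene"); save("s4.png",cv2.resize(f["pixels"][160:300,230:400],None,fx=4,fy=4,interpolation=cv2.INTER_CUBIC))
E
```

```text
clock: 15.68
ee_pos: [0.4142, 0.302, 0.2797]
eef_rot: [0.505, 3.1, 0.001]
force: [0.4, -0.2, -1.1]
grip_width: 0.0445
finger_force: 0.0
hub in tool cm [-6.89 -0.49  0.  ] R 0.069 z 0.2797 az 157.4 yaw y 71.5 q [-0.77  0.27  0.06  1.87 -0.02  1.    0.55] F [ 0.4 -0.2 -1.1]
scene red 50 [0.368 0.318 0.196] ang 158.7
top red 84 [0.373 0.331 0.207] ang 152.3
```

View pics/s4.png

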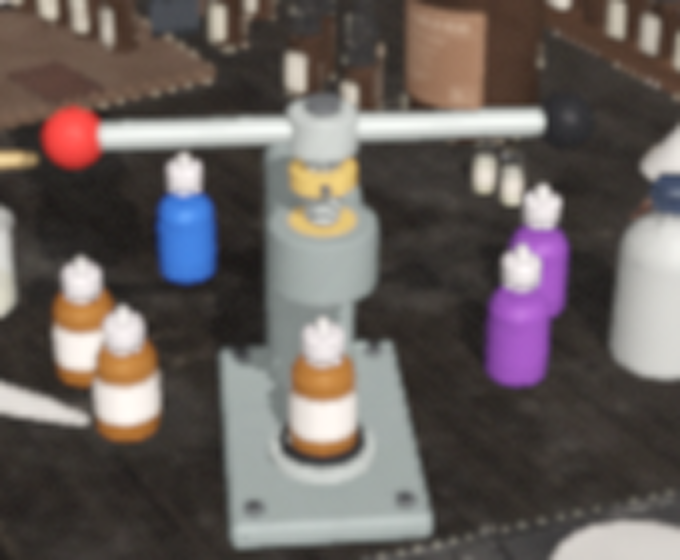

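The picture shows the arm fully back, with the red ball at (73,138), and the ring lifted off the head at (322,180). The bottle is upright in its nest at (323,400) with its collar down like the finished ones. The robot is clear, so I hand in.

```bash
python3 -c "
from bench import *
print(job_done())"
```

```text
the job is handed in; nothing more can be done
None
```

The press was pushed down to its depth stop, the arm was pushed back to its upper stop, the collar looks home in the last picture, the robot is clear, and the job is handed in (no verdict was returned).

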